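# Load a moisture can into the drying lane and latch its gate

### The job

Set the open aluminium moisture can upright on the front apron of the loading lane and push it along the lane floor, through the blue swing gate, until it stands inside and both blue leaves have closed behind it. Then slide the yellow gate fully shut across the lane until its spring catch drops behind it, and leave everything else on the bench where it is.

Things in the scene. Friction and masses are not known exactly. Their poses are not given: they have to be found in the camera images.
- lane: the loading lane, an aluminium and grey fixture fixed to the bench, open above. Origin on the bench top under it; x points along the lane from the front apron inwards, y to the left seen that way, z up (lane frame, mm). Floor 8 above the bench, x = -177 to 127, 115 wide. Sliding gate crosses at x = -55, its track runs right to y = -200; swing gate at x = -20; end wall's inner face x = 120
- apron (a point): centre of the apron, the open front part of the lane floor (8 mm above the bench): lane frame x = -130, y = 0; a thin yellow line marks it. Two flared guides, tops 28 mm above the bench, narrow the way from about 98 mm at x = -97 to 69 mm at x = -67
- swing_gate (a point): middle of the blue swing gate at floor level, lane frame x = -20, y = 0. Two leaves, hinged at y = +-36 mm, each 33 mm long, 4 mm thick, tops 40 mm above the bench (hinge bosses 54 mm)
- chamber (a point): point on the lane floor inside, lane frame x = 60, y = 0; a can centred here stands clear of the leaves. Side walls from x = -27 inwards, inner faces 68 mm apart, 5 mm thick, tops 45 mm above the bench
- can: the can to load: round open aluminium moisture can, 56 mm in diameter, 30 mm high, thin walls, 0.1 kg; origin at the centre of its underside, z up. Stands on the bench somewhere beside the lane, at a different place each time
- gate (a joint): opening of the yellow sliding gate in m: 0 = fully shut against its stop, 0.12 to 0.135 at the start (lane clear). It shuts along lane +y, stiffly (about 3.5 N); from 29 to 2.5 mm its steel tooth must also lift the spring catch (about 6 to 9 N in all). The catch drops behind the tooth when less than 2.5 mm is left, and then holds the gate
- gate_handle (a point): centre of the top of the gate's black upright knob, 16 mm in diameter, top 80 mm above the bench, standing on the gate plate (4 mm thick, 78 mm long, top edge 46 mm above the bench; a block 10 x 22 mm round the knob's foot ends at 48 mm). The knob is at lane x = -55; y = -30 mm when the gate is shut, less by the opening otherwise
- catch (a joint): lift of the brass spring catch with the red knob, in m: 0 = down (its rest, before and after), about 0.0075 while the gate's tooth passes under it
- catch_knob (a point): top of the red knob on the spring catch, 70 mm above the bench, lane frame x = -55, y = 60. Its bracket fills x = -64 to -26, y = 47 to 74, up to 56 mm above the bench
- leaf_left (a joint): angle of the left blue swing leaf, rad: 0 = shut across the lane; opens inwards only (towards lane +x), up to 1.5, when pushed; a weak spring closes it again
- leaf_right (a joint): angle of the right blue swing leaf, same meaning
- tape_roll: bystander: roll of yellow tape, 67 mm in diameter, 19 mm high; origin at the centre of its underside
- stopwatch: bystander: black stopwatch, 70 x 58 x 16 mm; origin at the centre of its underside
Not all that is in view belongs to the job. Leave any purple or turquoise look-alike of the can alone.

How it is judged:
By the outcome, as a careful person would: the job done as asked, in the order asked, and still so for the second after the job is handed in, with the robot touching nothing.
It also fails if it takes over 70 s, if anything falls off the work surface, if the arm or the gripper's body presses on something with over 40 N, if the wrist force passes 120 N, or if a joint passes its speed limit or range.

### The arm

A 6-joint arm with a two-finger parallel gripper is mounted at the origin on a cart in front of the work surface, level with it; the furniture and walls round the work are solid. World frame = base frame: x ahead of the robot, y to its left, z up, the work surface at z = 0. Lengths are in m, angles in rad, forces in N, time in s.
With the tool pointing down it reaches from about 0.275 to 0.825 m from the base axis. Payload 5.2 kg.
Tool frame: the origin (TCP) lies between the finger pads; the fingertips stand 25 mm ahead of it and the grasp point (between the pads) lies 6 mm ahead of it; z points along the fingers, y is the line along which they close (so a half turn about z gives the same grasp; the last joint's range is limited). The gripper opens to 93 mm and grips with 3 to 60 N. Pads are 15 mm wide; open, the fingers measure 128 mm over their backs; the gripper's body (75 mm by 188 mm) begins 65 mm behind the grasp point.
Start: joints at [1.07, 0.259, 1.535, -0, 1.348, -0.203], TCP at [0.161, 0.526, 0.222] pointing down, gripper open.
Joint ranges: [-3.14, 3.14], [-0.91, 2.08], [0.19, 2.58], [-1.22, 4.36], [0.22, 2.71], [-3.12, 3.12]. Speed limits (rad/s): [2.57, 2.57, 3.14, 3.14, 3.14, 3.14].

### API

Orientations are given as a rotation vector (axis times angle).
In Python, from bench import env, eyes gives the robot as it stands. The module is installed in compiled form; this text tells all that it offers.
- The arm moves only by the tool jog_arm, never from a script. Its argument "deltas" is a list of rows, each a list of 6 numbers: the shift along the tool's x, y, z in units of 250 mm (1.0 is 250 mm), then the turn, a rotation vector about the tool's x, y, z in units of pi/2 rad (1.0 is pi/2 rad). In form: [[tx, ty, tz, ax, ay, az], ...]. A call has 1 to 5 rows; each row is the pose to reach, as a shift and turn from the pose commanded when the call began, along the tool's axes at that moment; what a row does not reach only later rows make up. A row lasts 1/10 s, in which the tool goes at most 50 mm and 8.59 degrees, less where a joint would pass 70% of its speed; a pose out of reach is approached as far as the arm can. A call with a number of a shift or a turn outside -1 to 1 is refused whole. A call with a gripper value outside its range is refused whole. "fingers" is the finger opening in mm, from 0 to 93, set as the call begins (left out, the last holds). The fingers move at their own pace and stop on an object; "newtons" is the grip in N (left out, the last holds). Time passes only in rows, so rows that repeat a pose let the fingers close. It gives the time, the measured TCP pose, the force, the opening and the grip force at its end, in the units of the state.
- env.get_obs(): the state, without advancing time (a new reading comes with each control period).
- eyes.camera(name): name is "scene" or "top"; returns a dict with "frame" (384x512x3 uint8, blue, green, red), "depth" (384x512 float32, m along the optical axis (not along the pixel's ray), 0 where there is no reading), "fx", "fy", "cx", "cy" (pixels), "dist_coeffs" ([k1, k2, p1, p2, k3] as OpenCV has them; the pictures are not rectified), "origin" and "orientation" of the camera in the world. Camera axes: x right, y down, z forward; pixel columns grow to the right and rows downward; lengths in m; the calibration is good to about 2 mm. A picture is of the moment at which its call begins.
- env.sign_off(): hands the job in; it is judged then, once.
The state is a dict: "clock": time; "joint_pos": joint angles; "joint_vel": joint speeds; "tau": joint torques, N m; "eef_pos": TCP position; "ee_rot": TCP orientation; "contact_force": force on the tool from outside, world axes, zero at the start; "moment": the same for the moment, N m; "opening": opening from 0.0 (shut) to 1.0 (fully open); "gripper_force": force on a finger pad.
Only numpy, scipy, OpenCV 4.12 (cv2) and the standard library are available. Lean on these libraries where they do the work, as an engineer would, in place of code of your own. Each camera call takes 0.05 s, during which the arm holds its last target. There are 200 camera calls.

## Working session

There is one attempt and no reset: what is moved stays moved. The work goes in short steps, Python scripts to look and compute and a tool call to move; the robot and the scene stay as the last step left them, time stands still between calls to the robot, and variables do not carry over. Pictures are saved under pics/ and viewed, at most 10 in all, crops included, and the job is handed in when it is done.

Besides the shell and the picture viewer there is one more tool, called as name(argument=value, ...) on one line, values as JSON. jog_arm: Moves the arm, as the interface text tells. Shifts and turns lie within -1 to 1; 1 stands for 250 mm of shift or pi/2 rad of turn. Its arguments: {"type":"object","properties":{"deltas":{"type":"array","items":{"type":"array","items":{"type":"number","minimum":-1,"maximum":1}}},"fingers":{"type":"number"},"newtons":{"type":"number"}},"required":["deltas"]}

```bash
mkdir -p pics; cat > h.py <<'E'
import numpy as np, cv2
from scipy.spatial.transform import Rotation as R
from bench import env, eyes
def Rm(o):
    o=np.array(o,float)
    return o if o.shape==(3,3) else (R.from_rotvec(o).as_matrix() if o.size==3 else R.from_quat(o).as_matrix())
def K(c): return np.array([[c['fx'],0,c['cx']],[0,c['fy'],c['cy']],[0,0,1.]])
def rays(c,px):
    u=cv2.undistortPoints(np.array(px,float).reshape(-1,1,2),K(c),np.array(c['dist_coeffs'],float)).reshape(-1,2)
    return np.c_[u,np.ones(len(u))]@Rm(c['orientation']).T
def onz(c,px,z):
    d=rays(c,px); o=np.array(c['origin']); return o+d*((z-o[2])/d[:,2])[:,None]
def atd(c,px):
    d=rays(c,px); return np.array([np.array(c['origin'])+r*c['depth'][int(p[1]),int(p[0])] for r,p in zip(d,px)])
E
python3 - <<'E'
from h import *
for n in('scene','top'):
    c=eyes.camera(n); cv2.imwrite(f'pics/{n}0.png',c['frame'])
    print(n,c['fx'],c['cx'],c['cy'],c['dist_coeffs'],c['origin'],c['orientation'])
print(env.get_obs())
E
```

```text
scene 359.7049964221764 252.8280945369706 185.43740204481725 [0.00119145 0.         0.         0.         0.        ] [-0.17583936 -0.69958225  0.84657605] [-2.03494789  0.89995306 -0.45062795]
top 477.6633681261178 249.34905374320968 198.15889902331352 [0.01463493 0.         0.         0.         0.        ] [0.32312606 0.01774051 1.34520867] [-2.07700988  2.15376395 -0.22960746]
{'clock': 0.1, 'joint_pos': array([ 1.07021529e+00,  2.59266854e-01,  1.53593085e+00,  9.86429911e-06,
        1.34794721e+00, -2.02816269e-01]), 'joint_vel': array([ 0.0021032 , -0.00212468, -0.00089166, -0.000529  ,  0.00073893,
        0.00168802]), 'tau': array([ 1.40628821e-03, -4.38215232e+01, -2.84644926e+01,  7.19930744e-02,
        3.60496575e-02, -1.77793174e-05]), 'eef_pos': array([0.16112469, 0.5254016 , 0.22101973]), 'ee_rot': array([-4.65924392e-01, -3.10629962e+00,  2.28343830e-03]), 'contact_force': array([-0.87661746, -0.03937539, -0.22005215]), 'moment': array([ 0.03034619, -0.02023343, -0.03919336]), 'gripper_force': 0.0, 'opening': 1.000783717288696}
```

View pics/top0.png

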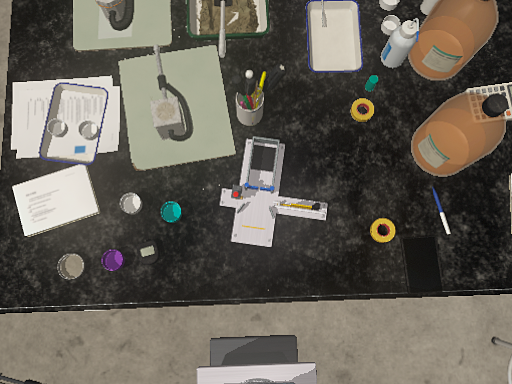

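View pics/scene0.png

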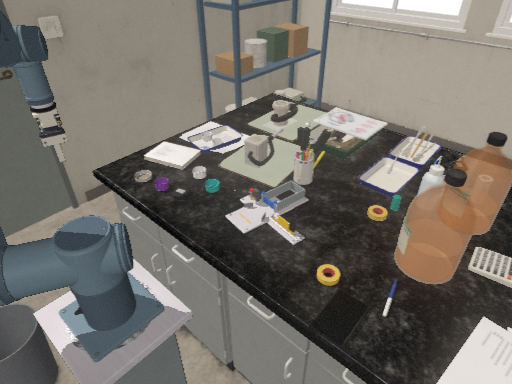

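The top view shows the lane at about (258,190), apron line (254,228), blue gate (262,187), yellow gate (300,206), red catch knob (236,193). Can candidates:
- grey (70,265)
- silver (131,203)
- two in the tray, (58,128) and (89,129)
- purple (112,260) and turquoise (171,211), which are look-alikes to leave alone

I'll measure their sizes and take one close crop.

```bash
python3 - <<'E'
from h import *
c=eyes.camera('top'); s=eyes.camera('scene')
np.set_printoptions(precision=4,suppress=True)
px=[(70,265),(131,203),(58,128),(89,129),(112,260),(171,211),(254,228),(262,187),(236,193),(318,207),(383,231),(148,252)]
for p,a,b in zip(px,atd(c,px),onz(c,px,0.0)): print(p,a,b)
def proj(c,P):
    M=Rm(c['orientation']).T; return cv2.projectPoints(np.array(P,float).reshape(-1,1,3),cv2.Rodrigues(M)[0],-M@np.array(c['origin']),K(c),np.array(c['dist_coeffs']))[0].reshape(-1,2)
print(proj(c,[[.161,.526,.222],[0,0,0]]),proj(s,[[.161,.526,.222],[0,0,0]]))
a=c['frame'][180:285,40:200]; b=c['frame'][135:250,210:335]; e=s['frame'][130:250,120:310]
f=lambda i,w:cv2.resize(i,(w,int(i.shape[0]*w/i.shape[1])),interpolation=cv2.INTER_CUBIC)
top=np.hstack([cv2.resize(f(a,400),(400,290)),cv2.resize(f(b,315),(315,290))]); 
g=cv2.resize(e,(475,300),interpolation=cv2.INTER_CUBIC); g=cv2.copyMakeBorder(g,0,0,0,715-475,cv2.BORDER_CONSTANT)
cv2.imwrite('pics/crop1.png',np.vstack([top,g]))
E
```

```text
(70, 265) [0.4339 0.5057 0.0035] [0.4342 0.507  0.    ]
(131, 203) [0.6038 0.3398 0.0027] [0.6043 0.3404 0.    ]
(58, 128) [0.8346 0.5544 0.0101] [0.8384 0.5584 0.    ]
(89, 129) [0.8271 0.4627 0.0137] [0.8323 0.4672 0.    ]
(112, 260) [0.4434 0.3901 0.003 ] [0.4436 0.3909 0.    ]
(171, 211) [0.5761 0.2255 0.0043] [0.5769 0.2261 0.    ]
(254, 228) [ 0.5174 -0.0088  0.013 ] [ 0.5193 -0.0091  0.    ]
(262, 187) [ 0.6353 -0.0364  0.0116] [ 0.638  -0.0369  0.    ]
(236, 193) [0.6063 0.0377 0.0747] [0.623  0.0389 0.    ]
(318, 207) [ 0.5571 -0.181   0.0881] [ 0.5734 -0.1949  0.    ]
(383, 231) [ 0.4976 -0.3745  0.0002] [ 0.4977 -0.3746  0.    ]
(148, 252) [0.4607 0.2878 0.0147] [0.4622 0.2908 0.    ]
[[ 19.3633 383.1745]
 [258.2539 425.5013]] [[ 59.908  153.9647]
 [111.4876 311.3672]]
```

View pics/crop1.png

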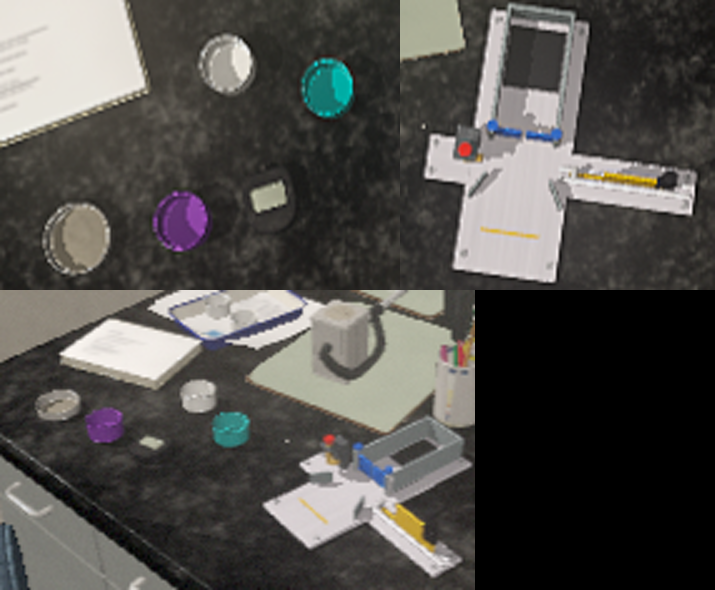

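The silver can at (131,203) is about 57 mm across and 30 mm high in the crop. The grey one at (70,265) is wider (about 70 mm) and lower, and those in the tray are not on the bench beside the lane. I choose (131,203). Next I measure the can and lane from both views.

```bash
cat > meas.py <<'E'
from h import *
np.set_printoptions(precision=4,suppress=True)
def pts(c):
    h,w=c['depth'].shape; u,v=np.meshgrid(np.arange(w),np.arange(h)); p=np.c_[u.ravel(),v.ravel()].astype(float)
    P=np.array(c['origin'])+rays(c,p)*c['depth'].reshape(-1,1); return P.reshape(h,w,3)
def circ(xy):
    A=np.c_[2*xy,np.ones(len(xy))]; s=np.linalg.lstsq(A,(xy**2).sum(1),rcond=None)[0]; return s[:2],np.sqrt(s[2]+s[:2]@s[:2])
def blob(c,m,z,near=None,r=.04):
    n,l,st,ce=cv2.connectedComponentsWithStats(m.astype(np.uint8)); out=[]
    for i in range(1,n):
        if st[i,4]>=3:
            P=onz(c,[ce[i]],z)[0]
            out.append((st[i,4],ce[i],P))
    return out
def tri(c1,p1,c2,p2):
    d1,d2=rays(c1,[p1])[0],rays(c2,[p2])[0]; o1,o2=np.array(c1['origin']),np.array(c2['origin'])
    t=np.linalg.lstsq(np.c_[d1,-d2],o2-o1,rcond=None)[0]; a,b=o1+t[0]*d1,o2+t[1]*d2
    return (a+b)/2,np.linalg.norm(a-b)
E
python3 - <<'E'
from meas import *
for n in('top','scene'):
    c=eyes.camera(n); P=pts(c); hsv=cv2.cvtColor(c['frame'],cv2.COLOR_BGR2HSV); H,S,V=cv2.split(hsv)
    near=lambda x,y,r:(np.hypot(P[...,0]-x,P[...,1]-y)<r)
    for nm,(x,y) in dict(can=(.604,.34),grey=(.434,.506)).items():
        q=P[near(x,y,.05)]; m=q[:,2]>.012
        print(n,nm,'z max pct',np.percentile(q[:,2],[90,95,98,100]),m.sum())
        q=q[m&(q[:,2]>np.percentile(q[:,2],98)-.006)]; print('  rim',circ(q[:,:2]),len(q))
        mm=(near(x,y,.06)&(V>75)).astype(np.uint8)
        cs=max(cv2.findContours(mm,0,1)[0],key=cv2.contourArea); e=cv2.fitEllipse(cs); print('  ell',e,onz(c,[e[0]],.03),onz(c,[e[0]],.015))
    L=near(.6,-.05,.22)
    for nm,m,z in (('red',((H<8)|(H>172))&(S>140)&(V>90),.07),('blue',(abs(H-110)<10)&(S>130)&(V>80),.04),('yellow',(abs(H-24)<8)&(S>120)&(V>110),.008)):
        for a,b,p in blob(c,m&L,z): print(n,nm,a,b,p)
    m=near(.557,-.181,.05)&(P[...,2]>.065)&(V<80)
    print(n,'knob',blob(c,m,.08),P[m].mean(0) if m.any() else 0)
E
```

```text
top can z max pct [0.0153 0.0255 0.0311 0.0363] 105
  rim (array([0.5986, 0.335 ]), np.float64(0.027041561548465754)) 52
  ell ((129.57847595214844, 203.0919647216797), (20.99610137939453, 23.866451263427734), 91.4999771118164) [[0.598  0.3372 0.03  ]] [[0.6011 0.3408 0.015 ]]
top grey z max pct [0.0089 0.0158 0.0188 0.0222] 76
  rim (array([0.4298, 0.4998]), np.float64(0.03465048474360769)) 73
  ell ((70.12181854248047, 265.7496337890625), (25.010108947753906, 27.14252471923828), 51.60648727416992) [[0.4296 0.4957 0.03  ]] [[0.4309 0.5011 0.015 ]]
top red 21 [235.1905 193.8571] [0.605 0.04  0.07 ]
top blue 15 [251.7333 186.8   ] [ 0.6303 -0.0065  0.04  ]
top blue 13 [265.3846 189.1538] [ 0.6221 -0.0445  0.04  ]
top yellow 23 [301.4783 205.2609] [ 0.5787 -0.1468  0.008 ]
top knob [(np.int32(31), array([316.5806, 205.5484]), array([ 0.5627, -0.1787,  0.08  ]))] [ 0.5627 -0.1787  0.0796]
scene can z max pct [0.0258 0.0289 0.0304 0.0319] 101
  rim (array([0.5976, 0.3349]), np.float64(0.027666493506768183)) 32
  ell ((199.0748748779297, 172.1678924560547), (12.495640754699707, 15.7357816696167), 89.29522705078125) [[0.5859 0.316  0.03  ]] [[0.5999 0.3347 0.015 ]]
scene grey z max pct [0.0134 0.0149 0.0169 0.0193] 32
  rim (array([0.4293, 0.499 ]), np.float64(0.03461449909383118)) 32
  ell ((142.80377197265625, 175.57147216796875), (11.35395622253418, 18.567012786865234), 80.05919647216797) [[0.4154 0.4695 0.03  ]] [[0.4262 0.491  0.015 ]]
scene red 12 [251.     189.1667] [0.6013 0.0358 0.07  ]
scene blue 34 [267.8824 201.7941] [ 0.6149 -0.0347  0.04  ]
scene blue 3 [275. 202.] [ 0.6312 -0.0548  0.04  ]
scene yellow 3 [283.6667 219.3333] [ 0.607  -0.1159  0.008 ]
scene knob [(np.int32(27), array([291.963 , 219.5556]), array([ 0.5568, -0.1867,  0.08  ]))] [ 0.5613 -0.1836  0.0753]
```

```bash
cat > go.py <<'E'
from h import *
import sys
def lane(x,y,z,O,yaw): 
    c,s=np.cos(yaw),np.sin(yaw); return np.array([O[0]+c*x-s*y,O[1]+s*x+c*y,z])
def delta(P,yaw=None):
    o=env.get_obs(); M=R.from_rotvec(o['ee_rot']); d=M.inv().apply(np.array(P)-o['eef_pos'])/.25
    t=np.zeros(3)
    if yaw is not None:
        X=np.array([-np.cos(yaw),-np.sin(yaw),0]);Y=np.array([-np.sin(yaw),np.cos(yaw),0])
        t=(M.inv()*R.from_matrix(np.c_[X,Y,[0,0,-1]])).as_rotvec()/(np.pi/2)
    return np.round(np.r_[d,t],3).tolist()
E
python3 - <<'E'
from meas import *; from go import *
yaw=-.189; O=np.array([.6467,-.0302])
for n in('top','scene'):
    c=eyes.camera(n); P=pts(c); H,S,V=cv2.split(cv2.cvtColor(c['frame'],cv2.COLOR_BGR2HSV))
    L=(P[...,:2]-O)@np.array([[np.cos(yaw),-np.sin(yaw)],[np.sin(yaw),np.cos(yaw)]]); Z=P[...,2]
    m=(abs(L[...,0]+.13)<.02)&(abs(L[...,1])<.04)&(S>60)&(V>90)
    q=L[m]; print(n,'line',q.mean(0),len(q),np.polyfit(q[:,1],q[:,0],1))
    # apron side edges, by colour (bright floor) on plane z=.008
    v,u=np.nonzero(np.ones_like(V)); G=onz(c,np.c_[u,v],.008)[:,:2]; G=((G-O)@np.array([[np.cos(yaw),-np.sin(yaw)],[np.sin(yaw),np.cos(yaw)]])).reshape(V.shape+(2,))
    for x0 in(-.165,-.145,-.11):
        b=(abs(G[...,0]-x0)<.006)&(abs(G[...,1])<.085)&(V>120); y=G[b][:,1]; print('  edge',x0,np.percentile(y,[1,99]),np.percentile(y,[1,99]).mean())
    b=(abs(G[...,1])<.04)&(G[...,0]<-.14)&(G[...,0]>-.22)&(V>120); print('  front',np.percentile(G[b][:,0],1))
    w=(abs(Z-.045)<.006)&(L[...,0]>.0)&(L[...,0]<.115)&(abs(L[...,1])<.06)
    for s in(1,-1):
        q=L[w&(s*L[...,1]>.02)]; print('  wall',s,len(q),q.mean(0),np.polyfit(q[:,0],q[:,1],1) if len(q)>5 else '')
print(delta([.598,.335,.13],yaw), lane(-.13,0,.1,O,yaw))
E
```

```text
top line [-0.1283 -0.0003] 40 [-0.0071 -0.1283]
  edge -0.165 [-0.0569  0.0552] -0.0008131244474811512
  edge -0.145 [-0.0568  0.0556] -0.0006137864104056624
  edge -0.11 [-0.0556  0.0556] 2.838895569041988e-05
  front -0.17647113972599643
  wall 1 71 [0.057  0.0372] [0.0108 0.0366]
  wall -1 66 [ 0.0592 -0.0355] [ 0.0142 -0.0364]
scene line [-0.1274 -0.0033] 18 [ 0.0024 -0.1274]
  edge -0.165 [-0.062   0.0534] -0.0043133620193046875
  edge -0.145 [-0.0607  0.0558] -0.002452672634322018
  edge -0.11 [-0.0631  0.0532] -0.004976256061960501
  front -0.1796815086374727
  wall 1 43 [0.0575 0.036 ] [0.0105 0.0354]
  wall -1 51 [ 0.0568 -0.0374] [ 0.0027 -0.0375]
[-1.894, -0.217, 0.366, -0.0, -0.0, -0.069] [ 0.519  -0.0058  0.1   ]
```

Lane pose agrees in both views to 2–3 mm: O≈(0.646,−0.031), yaw ≈ −0.183. The can is at (0.598,0.335) with its rim at 30 mm. Moving above it.

jog_arm(deltas=[[-0.2,-0.02,0.03,0,0,-0.07],[-0.4,-0.04,0.07,0,0,-0.07],[-0.6,-0.07,0.1,0,0,-0.07],[-0.8,-0.09,0.14,0,0,-0.07],[-1,-0.11,0.18,0,0,-0.07]], fingers=93, newtons=10)

```text
clock: 0.9
eef_pos: [0.3889, 0.4274, 0.1778]
ee_rot: [0.294, 3.127, 0.001]
contact_force: [0.0, 1.2, -0.1]
opening: 0.999
gripper_force: 0.0
```

```bash
python3 -c "
from go import *
o=env.get_obs();print(o['clock'],o['eef_pos'],delta([.598,.335,.13],-.183))"
```

```text
0.9 [0.38886674 0.4273849  0.17775813] [-0.891, -0.207, 0.191, 0.0, 0.0, -0.003]
```

jog_arm(deltas=[[-0.2,-0.05,0.05,0,0,0],[-0.4,-0.1,0.1,0,0,0],[-0.6,-0.15,0.14,0,0,0],[-0.8,-0.19,0.17,0,0,0],[-0.8,-0.19,0.17,0,0,0]])

```text
clock: 1.4
eef_pos: [0.5793, 0.3408, 0.1336]
ee_rot: [0.302, 3.126, -0.002]
contact_force: [0.1, 0.7, 0.0]
opening: 0.998
gripper_force: 0.0
```

jog_arm(deltas=[[0,0,0,0,0,0],[0,0,0,0,0,0]])

```text
clock: 1.6
eef_pos: [0.5738, 0.3447, 0.1352]
ee_rot: [-0.295, -3.126, -0.0]
contact_force: [-0.6, -1.2, 0.0]
opening: 0.999
gripper_force: 0.0
```

```bash
python3 - <<'E'
from meas import *; from go import *
o=env.get_obs();print(o['clock'],o['eef_pos'],delta([.598,.335,.03],-.183))
a=eyes.camera('top')['frame'][120:280,60:260];b=eyes.camera('scene')['frame'][90:250,120:320]
cv2.imwrite('pics/above.png',cv2.resize(np.hstack([a,b]),(800,320),interpolation=cv2.INTER_CUBIC))
E
```

```text
1.6 [0.5738 0.3447 0.1352] [-0.103, -0.02, 0.421, -0.0, -0.001, -0.003]
```

View pics/above.png

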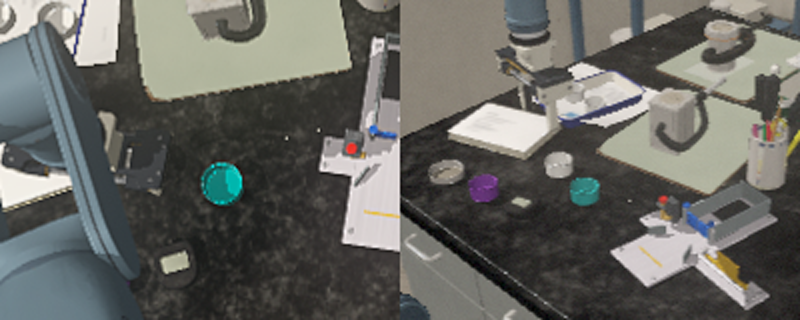

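The scene half of the picture shows the open fingers over the silver can (crop 559,165), about 24 mm short in tool x, and the turquoise can is clear. Correcting, then straight down.

jog_arm(deltas=[[-0.103,-0.02,0.05,0,0,0],[-0.103,-0.02,0.12,0,0,0],[-0.103,-0.02,0.2,0,0,0],[-0.103,-0.02,0.25,0,0,0],[-0.103,-0.02,0.25,0,0,0]])

```text
clock: 2.2
eef_pos: [0.5968, 0.3351, 0.0712]
ee_rot: [-0.292, -3.125, 0.002]
contact_force: [-0.2, 0.7, -0.4]
opening: 0.997
gripper_force: 0.0
```

jog_arm(deltas=[[0,0,0.06,0,0,0],[0,0,0.12,0,0,0],[0,0,0.16,0,0,0],[0,0,0.16,0,0,0]])

```text
clock: 2.6
eef_pos: [0.5978, 0.334, 0.0305]
ee_rot: [-0.294, -3.124, 0.003]
contact_force: [-0.2, 0.3, 0.1]
opening: 0.998
gripper_force: 0.0
```

```bash
python3 - <<'E'
from meas import *; from go import *
o=env.get_obs();print(o['clock'],o['eef_pos'],o['contact_force'],delta([.598,.335,.03],-.183))
b=eyes.camera('scene')['frame'][130:210,140:260]
cv2.imwrite('pics/down.png',cv2.resize(b,(600,400),interpolation=cv2.INTER_CUBIC))
E
```

```text
2.6 [0.5978 0.334  0.0305] [-0.2194  0.301   0.0512] [-0.0, 0.004, 0.002, -0.001, -0.002, -0.003]
```

View pics/down.png

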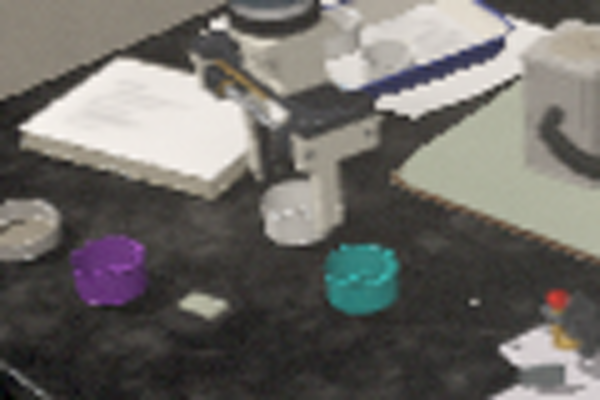

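The can (crop 293,212) stands between the two fingers, with the turquoise one clear. Gripping.

jog_arm(deltas=[[0,0,0,0,0,0],[0,0,0,0,0,0],[0,0,0,0,0,0],[0,0,0,0,0,0],[0,0,0,0,0,0]], fingers=45, newtons=12)

```text
clock: 3.15
eef_pos: [0.5993, 0.3346, 0.0331]
ee_rot: [0.295, 3.127, 0.0]
contact_force: [-0.4, 1.3, 0.3]
opening: 0.622
gripper_force: 0.2
```

jog_arm(deltas=[[0,0,-0.05,0,0,0],[0,0,-0.15,0,0,0],[0,0,-0.3,0,0,0],[0,0,-0.4,0,0,0],[0,0,-0.4,0,0,0]])

```text
clock: 3.65
eef_pos: [0.602, 0.3357, 0.139]
ee_rot: [0.294, 3.119, 0.007]
contact_force: [0.9, -0.1, 0.9]
opening: 0.484
gripper_force: 0.0
```

```bash
python3 - <<'E'
from go import *
o=env.get_obs();print(o['clock'],o['eef_pos'],o['opening']*93,o['gripper_force'])
O=[.646,-.031]; T=lane(-.130,0,.13,O,-.183); print(T,delta(T,-.183))
E
```

```text
3.65 [0.60202236 0.33566098 0.13899867] 45.010968014558635 0.0
[ 0.51817072 -0.00734256  0.13      ] [0.074, -1.411, 0.028, 0.003, 0.005, -0.003]
```

The fingers were slower than I assumed, so the lift came before the grip held. I'll look at the can again.

jog_arm(deltas=[[0,0,0,0,0,0],[0,0,0,0,0,0],[0,0,0,0,0,0],[0,0,0,0,0,0],[0,0,0,0,0,0]], fingers=93)

```text
clock: 4.15
eef_pos: [0.5988, 0.3344, 0.1319]
ee_rot: [-0.295, -3.126, 0.001]
contact_force: [-0.7, 0.0, 1.0]
opening: 0.869
gripper_force: 0.0
```

```bash
python3 - <<'E'
from meas import *; from go import *
c=eyes.camera('scene'); P=pts(c)
q=P[(np.hypot(P[...,0]-.6,P[...,1]-.335)<.06)]; q=q[(q[:,2]>.024)&(q[:,2]<.04)]; print(len(q),circ(q[:,:2]),q[:,2].max())
o=env.get_obs();print(o['eef_pos'],o['opening'],delta([.598,.335,.03],-.183))
cv2.imwrite('pics/miss.png',cv2.resize(c['frame'][130:210,140:260],(600,400),interpolation=cv2.INTER_CUBIC))
E
```

```text
36 (array([0.5977, 0.3337]), np.float64(0.02733563943144398)) 0.03284021618935151
[0.5989 0.3345 0.1321] 0.9108775446258862 [0.004, 0.002, 0.408, -0.0, -0.001, -0.003]
```

View pics/miss.png

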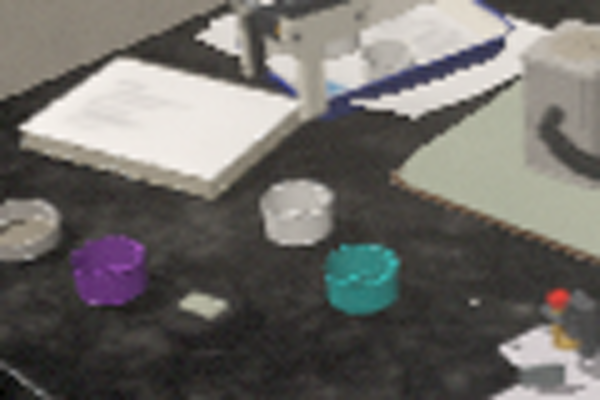

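The can still stands upright at (297,210) in the crop, now measured at (0.598,0.334). Descend again and wait longer for the grip.

jog_arm(deltas=[[0,0,0.1,0,0,0],[0,0,0.22,0,0,0],[0,0,0.34,0,0,0],[0,0,0.4,0,0,0],[0,0,0.405,0,0,0]], fingers=93)

```text
clock: 4.7
eef_pos: [0.5975, 0.3339, 0.0289]
ee_rot: [-0.294, -3.123, 0.003]
contact_force: [-0.1, 0.4, -0.4]
opening: 1.002
gripper_force: 0.0
```

jog_arm(deltas=[[0,0,0,0,0,0],[0,0,0,0,0,0],[0,0,0,0,0,0],[0,0,0,0,0,0],[0,0,0,0,0,0]], fingers=45, newtons=12)

```text
clock: 5.2
eef_pos: [0.5996, 0.3347, 0.0324]
ee_rot: [0.294, 3.127, 0.001]
contact_force: [0.2, -0.6, 0.7]
opening: 0.618
gripper_force: 0.0
```

jog_arm(deltas=[[0,0,0,0,0,0],[0,0,0,0,0,0],[0,0,0,0,0,0],[0,0,0,0,0,0]])

```text
clock: 5.6
eef_pos: [0.5995, 0.3347, 0.0322]
ee_rot: [0.295, 3.127, 0.001]
contact_force: [-1.0, 0.5, 4.7]
opening: 0.58
gripper_force: 12.0
```

Gripped at 54 mm with 12 N. Lifting and carrying to the apron.

jog_arm(deltas=[[0,0,-0.05,0,0,0],[0,0,-0.15,0,0,0],[0,0,-0.3,0,0,0],[0,0,-0.4,0,0,0],[0,0,-0.4,0,0,0]])

```text
clock: 6.1
eef_pos: [0.6016, 0.3355, 0.1367]
ee_rot: [0.294, 3.12, 0.005]
contact_force: [-0.6, 0.4, -0.4]
opening: 0.58
gripper_force: 12.0
```

jog_arm(deltas=[[0,-0.1,0,0,0,0],[0.02,-0.28,0,0,0,0],[0.04,-0.46,0,0,0,0],[0.05,-0.64,0,0,0,0],[0.06,-0.8,0,0,0,0]])

```text
clock: 6.6
eef_pos: [0.5452, 0.1391, 0.1301]
ee_rot: [-0.294, -3.125, 0.001]
contact_force: [-0.5, -0.0, -1.4]
opening: 0.579
gripper_force: 12.0
```

jog_arm(deltas=[[0,-0.15,0,0,0,0],[0,-0.3,0,0,0,0],[0,-0.45,0,0,0,0],[0,-0.5,0,0,0,0],[0,-0.5,0,0,0,0]])

```text
clock: 7.1
eef_pos: [0.523, 0.0168, 0.1308]
ee_rot: [-0.299, -3.126, -0.0]
contact_force: [1.1, 0.1, -1.3]
opening: 0.579
gripper_force: 12.0
```

jog_arm(deltas=[[0,0,0,0,0,0],[0,0,0,0,0,0]])

```text
clock: 7.3
eef_pos: [0.5238, 0.0195, 0.1313]
ee_rot: [-0.293, -3.128, -0.001]
contact_force: [0.2, 0.3, -1.0]
opening: 0.58
gripper_force: 12.0
```

```bash
python3 - <<'E'
from go import *
o=env.get_obs();print(o['clock'],o['eef_pos'],o['opening']*93,o['gripper_force'])
O=[.646,-.031]; T=lane(-.130,0,.041,O,-.183); print(T,delta(T,-.183))
E
```

```text
7.3 [0.52381463 0.01945874 0.13130599] 53.94027561531504 11.99996397303039
[ 0.51817072 -0.00734256  0.041     ] [0.002, -0.11, 0.361, 0.0, -0.0, -0.002]
```

jog_arm(deltas=[[0,-0.11,0.02,0,0,0],[0,-0.11,0.1,0,0,0],[0,-0.11,0.2,0,0,0],[0,-0.11,0.3,0,0,0],[0,-0.11,0.345,0,0,0]])

```text
clock: 7.8
eef_pos: [0.5174, -0.0073, 0.0433]
ee_rot: [-0.292, -3.125, -0.001]
contact_force: [-0.3, 0.5, -0.3]
opening: 0.581
gripper_force: 12.0
```

jog_arm(deltas=[[0,0,0,0,0,0],[0,0,0.01,0,0,0],[0,0,0.01,0,0,0]])

```text
clock: 8.1
eef_pos: [0.5195, -0.0087, 0.0437]
ee_rot: [0.294, 3.126, -0.0]
contact_force: [-0.2, -0.2, 0.3]
opening: 0.579
gripper_force: 12.0
```

```bash
python3 - <<'E'
from meas import *; from go import *
o=env.get_obs();print(o['clock'],o['eef_pos'],o['contact_force'],o['opening']*93,o['gripper_force'])
b=eyes.camera('scene')['frame'][140:260,200:340]; 
cv2.imwrite('pics/apron.png',cv2.resize(b,(700,600),interpolation=cv2.INTER_CUBIC))
E
```

```text
8.1 [ 0.5195 -0.0087  0.0437] [-0.226  -0.16    0.3093] 53.85484854353844 11.999861190161027
```

View pics/apron.png

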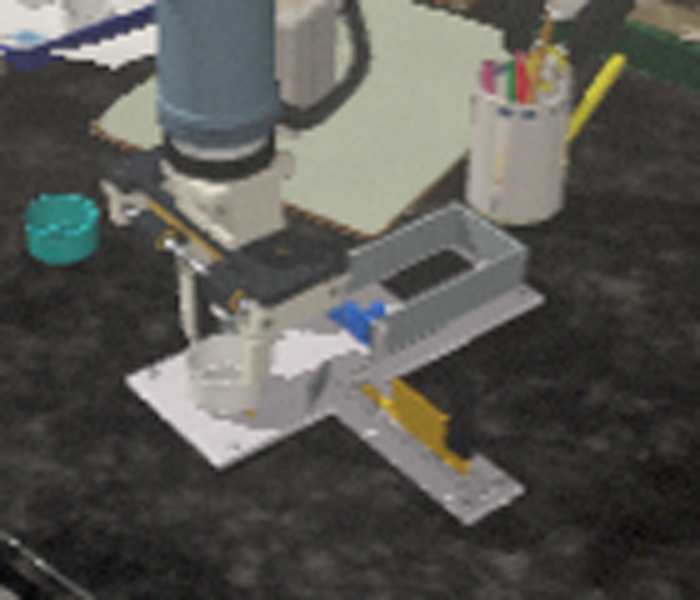

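The can is upright over the apron at crop (228,375), clear of the guides. I'll lower it until it touches.

jog_arm(deltas=[[0,0,0.006,0,0,0],[0,0,0.01,0,0,0],[0,0,0.014,0,0,0],[0,0,0.014,0,0,0]])

```text
clock: 8.55
eef_pos: [0.519, -0.0091, 0.0401]
ee_rot: [0.295, 3.127, -0.0]
contact_force: [-0.0, 0.0, 5.1]
opening: 0.581
gripper_force: 12.0
```

jog_arm(deltas=[[0,0,0.004,0,0,0],[0,0,0.004,0,0,0],[0,0,0.004,0,0,0]])

```text
clock: 8.85
eef_pos: [0.5191, -0.0091, 0.0398]
ee_rot: [0.295, 3.126, -0.0]
contact_force: [-2.8, 0.6, 10.3]
opening: 0.583
gripper_force: 12.0
```

Contact made. Open, rise, and close the fingers above the can.

jog_arm(deltas=[[0,0,-0.004,0,0,0],[0,0,-0.004,0,0,0],[0,0,-0.004,0,0,0],[0,0,-0.004,0,0,0],[0,0,-0.004,0,0,0]], fingers=76)

```text
clock: 9.35
eef_pos: [0.5185, -0.0089, 0.0392]
ee_rot: [-0.295, -3.127, -0.0]
contact_force: [-0.1, 1.3, 0.6]
opening: 0.816
gripper_force: 0.0
```

jog_arm(deltas=[[0,0,-0.04,0,0,0],[0,0,-0.12,0,0,0],[0,0,-0.22,0,0,0],[0,0,-0.26,0,0,0],[0,0,-0.26,0,0,0]])

```text
clock: 9.85
eef_pos: [0.5199, -0.0092, 0.1062]
ee_rot: [0.294, 3.124, -0.001]
contact_force: [0.2, -0.1, -0.1]
opening: 0.817
gripper_force: 0.0
```

jog_arm(deltas=[[0,0,0,0,0,0],[0,0,0,0,0,0],[0,0,0,0,0,0],[0,0,0,0,0,0],[0,0,0,0,0,0]], fingers=0)

```text
clock: 10.35
eef_pos: [0.5184, -0.0089, 0.1039]
ee_rot: [-0.295, -3.127, -0.0]
contact_force: [-0.7, -0.3, -0.2]
opening: 0.438
gripper_force: 0.0
```

jog_arm(deltas=[[0,0,0,0,0,0],[0,0,0,0,0,0],[0,0,0,0,0,0],[0,0,0,0,0,0],[0,0,0,0,0,0]])

```text
clock: 10.85
eef_pos: [0.5186, -0.0089, 0.1044]
ee_rot: [0.295, 3.128, -0.0]
contact_force: [0.3, -0.7, -0.6]
opening: 0.023
gripper_force: 0.0
```

```bash
python3 - <<'E'
from meas import *; from go import *
o=env.get_obs();print(o['clock'],o['eef_pos'],o['contact_force'],o['opening']*93)
c=eyes.camera('scene'); P=pts(c)
q=P[(np.hypot(P[...,0]-.519,P[...,1]+.009)<.035)]; q=q[(q[:,2]>.032)&(q[:,2]<.045)]; print(len(q),circ(q[:,:2]),q[:,2].max())
O=[.646,-.031]; T=lane(-.130,0,.041,O,-.183); print(T,delta(T,-.183))
E
```

```text
10.85 [ 0.5186 -0.0089  0.1044] [ 0.3034 -0.7149 -0.5579] 2.093158188429759
47 (array([ 0.5176, -0.0095]), np.float64(0.027012334442062136)) 0.04001750922547498
[ 0.5182 -0.0073  0.041 ] [0.003, 0.006, 0.254, -0.0, 0.0, -0.003]
```

The can stands on the apron at (0.518,−0.010), rim at 40 mm, r 27. I'll lower the closed fingers inside it and push its front wall along the lane.

jog_arm(deltas=[[0,0.005,0.05,0,0,0],[0,0.005,0.12,0,0,0],[0,0.005,0.2,0,0,0],[0,0.005,0.252,0,0,0],[0,0.005,0.252,0,0,0]])

```text
clock: 11.4
eef_pos: [0.5169, -0.0072, 0.0388]
ee_rot: [-0.294, -3.123, -0.001]
contact_force: [0.3, 0.2, 0.1]
opening: 0.005
gripper_force: 0.0
```

jog_arm(deltas=[[-0.02,0,0,0,0,0],[-0.04,0,0,0,0,0],[-0.06,0,0,0,0,0],[-0.09,0,0,0,0,0],[-0.12,0,0,0,0,0]])

```text
clock: 11.9
eef_pos: [0.5494, -0.0135, 0.0418]
ee_rot: [0.295, 3.127, -0.0]
contact_force: [1.7, -1.2, 0.1]
opening: 0.005
gripper_force: 0.0
```

jog_arm(deltas=[[-0.03,0,0,0,0,0],[-0.06,0,0,0,0,0],[-0.09,0,0,0,0,0],[-0.12,0,0,0,0,0],[-0.14,0,0,0,0,0]])

```text
clock: 12.4
eef_pos: [0.5835, -0.02, 0.0413]
ee_rot: [0.295, 3.128, -0.0]
contact_force: [0.4, -0.1, -0.4]
opening: 0.002
gripper_force: 0.0
```

```bash
python3 - <<'E'
from meas import *; from go import *
o=env.get_obs();print(o['clock'],o['eef_pos'],o['contact_force'],o['opening']*93)
O=[.646,-.031]; T=lane(.073,0,.041,O,-.183); print(T,delta(T,-.183))
b=eyes.camera('scene')['frame'][140:260,200:340]; 
cv2.imwrite('pics/push.png',cv2.resize(b,(700,600),interpolation=cv2.INTER_CUBIC))
E
```

```text
12.4 [ 0.5835 -0.02    0.0413] [ 0.4067 -0.1068 -0.4485] 0.2065604259075078
[ 0.7178 -0.0443  0.041 ] [-0.546, 0.005, 0.001, -0.0, 0.0, -0.003]
```

View pics/push.png

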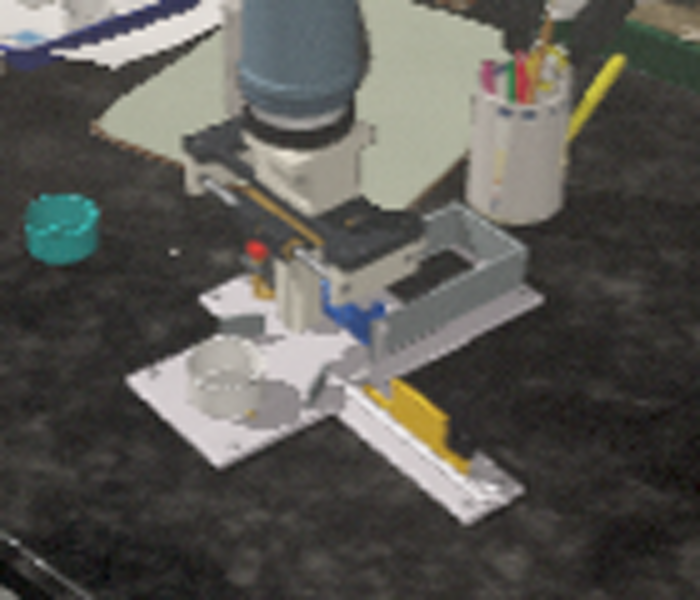

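The picture shows the can left behind on the apron at crop (224,375), with the fingers ahead of it at (300,300). I'll measure where the can and fingertips really are.

```bash
python3 - <<'E'
from meas import *; from go import *
O=np.array([.646,-.031]); yaw=-.183; M=np.array([[np.cos(yaw),-np.sin(yaw)],[np.sin(yaw),np.cos(yaw)]])
for n in('scene','top'):
    c=eyes.camera(n); P=pts(c); L=(P[...,:2]-O)@M; Z=P[...,2]
    m=(L[...,0]<-.085)&(L[...,0]>-.19)&(abs(L[...,1])<.06)&(Z>.028)&(Z<.05)
    q=L[m]; print(n,len(q),circ(q) if len(q)>5 else '',Z[m].max() if m.any() else '')
    m=(abs(L[...,0]+.063)<.04)&(abs(L[...,1])<.03)&(Z>.012)&(Z<.09); q=np.c_[L[m],Z[m]]; print('finger',len(q),q.min(0) if len(q) else '',q.max(0) if len(q) else '')
E
```

```text
scene 77 (array([-0.1288, -0.0001]), np.float64(0.028106330328482584)) 0.04049477707374938
finger 99 [-0.1026 -0.0289  0.0123] [-0.025   0.0164  0.0896]
top 10 (array([-0.1107,  0.0006]), np.float64(0.05262298966803869)) 0.03723466174633727
finger 14 [-0.0914 -0.0239  0.012 ] [-0.0708  0.0274  0.0616]
```

The can is unharmed, upright at lane (−129, 0); the fingers did not catch its inner wall. I'll go over it and push on the outside of the rear instead, fingers slightly apart as a cradle.

jog_arm(deltas=[[0,0,-0.08,0,0,0],[0,0,-0.2,0,0,0],[0,0,-0.28,0,0,0],[0.05,0,-0.28,0,0,0],[0.15,0,-0.28,0,0,0]], fingers=12)

```text
clock: 13.05
eef_pos: [0.547, -0.0133, 0.1123]
ee_rot: [0.295, 3.125, -0.001]
contact_force: [-0.2, -0.6, 0.4]
opening: 0.128
gripper_force: 0.0
```

jog_arm(deltas=[[0.12,0,0,0,0,0],[0.24,0,0,0,0,0],[0.34,0,0,0,0,0],[0.34,0,0,0,0,0],[0.34,0,0,0,0,0]])

```text
clock: 13.55
eef_pos: [0.4626, 0.003, 0.1118]
ee_rot: [0.294, 3.126, -0.0]
contact_force: [-0.0, -0.6, -0.4]
opening: 0.131
gripper_force: 0.0
```

```bash
python3 - <<'E'
from meas import *; from go import *
o=env.get_obs();print(o['clock'],o['eef_pos'],o['contact_force'],o['opening']*93)
O=[.646,-.031]; T=lane(-.180,0,.041,O,-.183); print(T,delta(T,-.183))
E
```

```text
13.55 [0.4626 0.003  0.1118] [-0.0153 -0.5933 -0.4388] 12.210057695877934
[0.469  0.0018 0.041 ] [-0.026, -0.0, 0.283, -0.0, 0.001, -0.003]
```

jog_arm(deltas=[[0,0,0.08,0,0,0],[0,0,0.17,0,0,0],[0,0,0.26,0,0,0],[0,0,0.283,0,0,0],[0,0,0.283,0,0,0]])

```text
clock: 14.05
eef_pos: [0.4626, 0.0029, 0.0399]
ee_rot: [-0.295, -3.126, -0.0]
contact_force: [0.9, -0.1, -0.2]
opening: 0.129
gripper_force: 0.0
```

jog_arm(deltas=[[-0.03,0,0,0,0,0],[-0.06,0,0,0,0,0],[-0.09,0,0,0,0,0],[-0.12,0,0,0,0,0],[-0.15,0,0,0,0,0]])

```text
clock: 14.55
eef_pos: [0.4994, -0.004, 0.0412]
ee_rot: [-0.294, -3.127, -0.0]
contact_force: [-5.1, 1.2, 9.2]
opening: 0.13
gripper_force: 4.4
```

```bash
cat > look.py <<'E'
from meas import *; from go import *
O=np.array([.646,-.031]); yaw=-.183; M=np.array([[np.cos(yaw),-np.sin(yaw)],[np.sin(yaw),np.cos(yaw)]])
o=env.get_obs(); t=(o['eef_pos'][:2]-O)@M; print(o['clock'],'tcp lane',t,o['eef_pos'][2],o['contact_force'],o['opening']*93)
def can(x):
    for n in('scene','top'):
        c=eyes.camera(n); P=pts(c); L=(P[...,:2]-O)@M; Z=P[...,2]
        m=(np.hypot(L[...,0]-x,L[...,1])<.0335)&(Z>.030)&(Z<.0435)
        q=L[m]; print(n,len(q),circ(q) if len(q)>5 else '',q.min(0) if len(q) else '',q.max(0) if len(q) else '')
E
python3 - <<'E'
from look import *
can(t[0]+.036)
E
```

```text
14.55 tcp lane [-0.1491 -0.0001] 0.04117740890066522 [-5.0816  1.1807  9.1516] 12.068017808958002
scene 12 (array([-0.1253, -0.0034]), np.float64(0.026944741369655485)) [-0.1261 -0.0319] [-0.0972  0.0005]
top 0
```

Unexpected upward force of 9 N here, so I'll look before going on.

```bash
python3 - <<'E'
from look import *
a=eyes.camera('scene')['frame'][175:245,215:295];b=eyes.camera('top')['frame'][165:265,200:300]
cv2.imwrite('pics/tilt.png',np.hstack([cv2.resize(a,(480,420),interpolation=cv2.INTER_CUBIC),cv2.resize(b,(320,420),interpolation=cv2.INTER_CUBIC)]))
E
```

```text
14.65 tcp lane [-0.1478 -0.0002] 0.041251025348829434 [-0.4154 -0.1207  4.3362] 12.013931882363167
```

View pics/tilt.png

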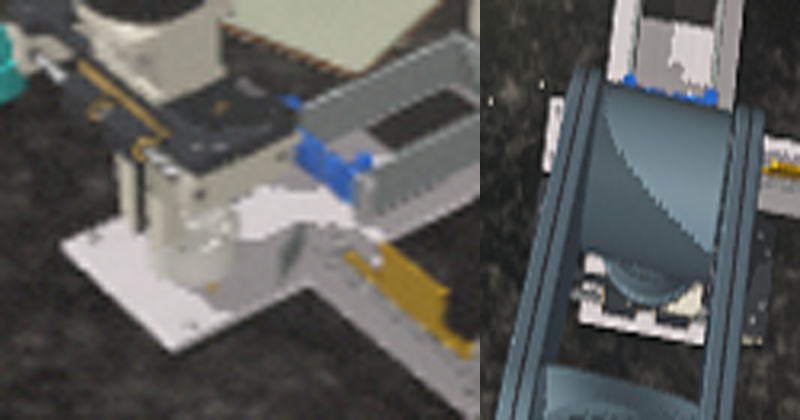

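The fingertips (crop 185,240) are overlapping the can's rear wall, so pushing fast passes the thin wall instead of moving the can. I'll lift out, check the can, close the fingers, and then push at a much lower, gently rising speed.

jog_arm(deltas=[[0,0,-0.03,0,0,0],[0,0,-0.06,0,0,0],[0,0,-0.1,0,0,0],[0,0,-0.16,0,0,0],[0,0,-0.24,0,0,0]])

```text
clock: 15.25
eef_pos: [0.4985, -0.0038, 0.1012]
ee_rot: [-0.294, -3.126, -0.0]
contact_force: [0.8, 0.3, -0.1]
opening: 0.124
gripper_force: 0.0
```

jog_arm(deltas=[[0.06,0,-0.02,0,0,0],[0.14,0,-0.02,0,0,0],[0.15,0,-0.02,0,0,0],[0.15,0,-0.02,0,0,0]], fingers=0)

```text
clock: 15.65
eef_pos: [0.4625, 0.003, 0.1062]
ee_rot: [0.294, 3.127, -0.0]
contact_force: [-0.6, -0.6, -0.2]
opening: 0.007
gripper_force: 0.0
```

```bash
python3 - <<'E'
from look import *
can(-.127)
c=eyes.camera('scene'); P=pts(c); L=(P[...,:2]-O)@M; Z=P[...,2]
m=(abs(L[...,0]+.127)<.04)&(abs(L[...,1])<.04); print(np.histogram(Z[m],[-.01,.004,.013,.018,.024,.03,.034,.038,.042,.05,.1]))
E
```

```text
15.65 tcp lane [-0.1866  0.0001] 0.1062052102055093 [-0.5702 -0.6307 -0.2113] 0.6093756743186862
scene 56 (array([-0.1223, -0.0021]), np.float64(0.027130289523105894)) [-0.1503 -0.0301] [-0.0951  0.0269]
top 0   
(array([  5, 206,  26,  45,  36,  26,  25,   6,   0,   0]), array([-0.01 ,  0.004,  0.013,  0.018,  0.024,  0.03 ,  0.034,  0.038,
        0.042,  0.05 ,  0.1  ]))
```

Can upright at lane (−122, −1). Lower behind it, approach and creep.

jog_arm(deltas=[[0,0,0.08,0,0,0],[0,0,0.17,0,0,0],[0,0,0.24,0,0,0],[0,0,0.26,0,0,0],[0,0,0.26,0,0,0]])

```text
clock: 16.3
eef_pos: [0.4623, 0.003, 0.0399]
ee_rot: [-0.295, -3.126, -0.0]
contact_force: [0.0, -0.9, 0.8]
opening: 0.005
gripper_force: 0.0
```

jog_arm(deltas=[[-0.04,0,0,0,0,0],[-0.08,0,0,0,0,0],[-0.09,0,0,0,0,0],[-0.09,0,0,0,0,0]])

```text
clock: 16.7
eef_pos: [0.4857, -0.0015, 0.0411]
ee_rot: [0.294, 3.126, -0.0]
contact_force: [-0.2, -0.1, -0.0]
opening: 0.007
gripper_force: 0.0
```

jog_arm(deltas=[[-0.005,0,0,0,0,0],[-0.01,0,0,0,0,0],[-0.015,0,0,0,0,0],[-0.02,0,0,0,0,0],[-0.025,0,0,0,0,0]])

```text
clock: 17.2
eef_pos: [0.4905, -0.0023, 0.0406]
ee_rot: [-0.295, -3.127, -0.0]
contact_force: [-0.6, 0.5, 0.2]
opening: 0.004
gripper_force: 0.3
```

jog_arm(deltas=[[-0.005,0,0,0,0,0],[-0.01,0,0,0,0,0],[-0.015,0,0,0,0,0],[-0.02,0,0,0,0,0],[-0.025,0,0,0,0,0]])

```text
clock: 17.7
eef_pos: [0.4968, -0.0035, 0.0406]
ee_rot: [-0.295, -3.128, 0.0]
contact_force: [-0.5, 0.1, 0.2]
opening: 0.007
gripper_force: 0.3
```

jog_arm(deltas=[[-0.006,0,0,0,0,0],[-0.012,0,0,0,0,0],[-0.018,0,0,0,0,0],[-0.024,0,0,0,0,0],[-0.03,0,0,0,0,0]])

```text
clock: 18.2
eef_pos: [0.5042, -0.005, 0.0406]
ee_rot: [-0.295, -3.128, 0.0]
contact_force: [-0.2, -0.4, -0.3]
opening: 0.007
gripper_force: 0.3
```

```bash
python3 - <<'E'
from look import *
can(t[0]+.0355)
E
```

```text
18.2 tcp lane [-0.1441 -0.0002] 0.04057927039544408 [-0.2184 -0.412  -0.2688] 0.6151675668796261
scene 30 (array([-0.1076, -0.0022]), np.float64(0.02733236578609937)) [-0.1349 -0.0315] [-0.0797 -0.0034]
top 0
```

The can is being pushed now (−108, −2). Continue steadily.

jog_arm(deltas=[[-0.007,0,0,0,0,0],[-0.014,0,0,0,0,0],[-0.022,0,0,0,0,0],[-0.03,0,0,0,0,0],[-0.038,0,0,0,0,0]])

```text
clock: 18.8
eef_pos: [0.5136, -0.0068, 0.0406]
ee_rot: [0.295, 3.128, -0.0]
contact_force: [-0.5, -0.2, 0.1]
opening: 0.004
gripper_force: 0.3
```

jog_arm(deltas=[[-0.008,0,0,0,0,0],[-0.016,0,0,0,0,0],[-0.024,0,0,0,0,0],[-0.032,0,0,0,0,0],[-0.04,0,0,0,0,0]])

```text
clock: 19.3
eef_pos: [0.5235, -0.0086, 0.0406]
ee_rot: [0.295, 3.128, 0.0]
contact_force: [-0.8, 0.1, 0.9]
opening: 0.009
gripper_force: 0.3
```

jog_arm(deltas=[[-0.008,0,0,0,0,0],[-0.016,0,0,0,0,0],[-0.024,0,0,0,0,0],[-0.032,0,0,0,0,0],[-0.04,0,0,0,0,0]])

```text
clock: 19.8
eef_pos: [0.5332, -0.0104, 0.0406]
ee_rot: [-0.295, -3.128, 0.0]
contact_force: [-1.9, 0.2, 0.0]
opening: 0.003
gripper_force: 0.3
```

```bash
python3 - <<'E'
from look import *
can(t[0]+.0365)
E
```

```text
19.8 tcp lane [-0.1146 -0.0003] 0.04058954533199896 [-1.9135  0.1546  0.0445] 0.320308603544534
scene 29 (array([-0.078 , -0.0024]), np.float64(0.02671425352650464)) [-0.1068 -0.033 ] [-0.0503 -0.0007]
top 0
```

jog_arm(deltas=[[-0.008,0,0,0,0,0],[-0.016,0,0,0,0,0],[-0.024,0,0,0,0,0],[-0.032,0,0,0,0,0],[-0.04,0,0,0,0,0]])

```text
clock: 20.4
eef_pos: [0.5431, -0.0123, 0.0406]
ee_rot: [-0.295, -3.128, -0.0]
contact_force: [-0.3, 0.7, -0.1]
opening: 0.008
gripper_force: 0.3
```

jog_arm(deltas=[[-0.008,0,0,0,0,0],[-0.016,0,0,0,0,0],[-0.024,0,0,0,0,0],[-0.032,0,0,0,0,0],[-0.04,0,0,0,0,0]])

```text
clock: 20.9
eef_pos: [0.5529, -0.0142, 0.0406]
ee_rot: [-0.295, -3.128, 0.0]
contact_force: [-0.2, 0.3, 0.9]
opening: 0.005
gripper_force: 0.3
```

jog_arm(deltas=[[-0.006,0,0,0,0,0],[-0.012,0,0,0,0,0],[-0.018,0,0,0,0,0],[-0.024,0,0,0,0,0],[-0.03,0,0,0,0,0]])

```text
clock: 21.4
eef_pos: [0.5602, -0.0156, 0.0406]
ee_rot: [-0.295, -3.128, 0.0]
contact_force: [-1.4, 0.2, 0.2]
opening: 0.005
gripper_force: 0.2
```

jog_arm(deltas=[[-0.006,0,0,0,0,0],[-0.012,0,0,0,0,0],[-0.018,0,0,0,0,0],[-0.024,0,0,0,0,0],[-0.03,0,0,0,0,0]])

```text
clock: 21.9
eef_pos: [0.5675, -0.0169, 0.0406]
ee_rot: [-0.295, -3.128, -0.0]
contact_force: [-0.9, -0.6, -0.2]
opening: 0.002
gripper_force: 0.5
```

```bash
python3 - <<'E'
from look import *
can(t[0]+.0365)
E
```

```text
21.9 tcp lane [-0.0797 -0.0005] 0.040579682087506896 [-0.9005 -0.5661 -0.2045] 0.1799511622769112
scene 33 (array([-0.043 , -0.0006]), np.float64(0.02853504546442542)) [-0.0707 -0.0295] [-0.0128  0.0275]
top 0
```

Through the guides and meeting the leaves (can at −43, still in contact). Continue.

jog_arm(deltas=[[-0.006,0,0,0,0,0],[-0.012,0,0,0,0,0],[-0.018,0,0,0,0,0],[-0.024,0,0,0,0,0],[-0.03,0,0,0,0,0]])

```text
clock: 22.5
eef_pos: [0.5749, -0.0183, 0.0406]
ee_rot: [-0.294, -3.128, -0.0]
contact_force: [-1.0, 0.4, 0.6]
opening: 0.005
gripper_force: 0.7
```

jog_arm(deltas=[[-0.007,0,0,0,0,0],[-0.014,0,0,0,0,0],[-0.021,0,0,0,0,0],[-0.028,0,0,0,0,0],[-0.035,0,0,0,0,0]])

```text
clock: 23.0
eef_pos: [0.5835, -0.02, 0.0405]
ee_rot: [-0.295, -3.127, -0.0]
contact_force: [-2.6, -0.4, 0.7]
opening: 0.004
gripper_force: 1.0
```

jog_arm(deltas=[[-0.007,0,0,0,0,0],[-0.014,0,0,0,0,0],[-0.021,0,0,0,0,0],[-0.028,0,0,0,0,0],[-0.035,0,0,0,0,0]])

```text
clock: 23.5
eef_pos: [0.5921, -0.0216, 0.0405]
ee_rot: [-0.295, -3.127, -0.0]
contact_force: [-1.7, 0.3, 0.7]
opening: 0.002
gripper_force: 1.1
```

```bash
python3 - <<'E'
from look import *
can(t[0]+.0365)
E
```

```text
23.5 tcp lane [-0.0548 -0.0006] 0.04053739753673371 [-1.7028  0.3475  0.6552] 0.174224720892184
scene 25 (array([-0.0185, -0.0015]), np.float64(0.02702909323489207)) [-0.0469 -0.0274] [0.0094 0.0253]
top 0
```

jog_arm(deltas=[[-0.007,0,0,0,0,0],[-0.014,0,0,0,0,0],[-0.021,0,0,0,0,0],[-0.028,0,0,0,0,0],[-0.035,0,0,0,0,0]])

```text
clock: 24.1
eef_pos: [0.6009, -0.0233, 0.0406]
ee_rot: [0.295, 3.128, -0.0]
contact_force: [-1.9, 0.1, 0.3]
opening: 0.003
gripper_force: 0.8
```

jog_arm(deltas=[[-0.007,0,0,0,0,0],[-0.014,0,0,0,0,0],[-0.021,0,0,0,0,0],[-0.028,0,0,0,0,0],[-0.035,0,0,0,0,0]])

```text
clock: 24.6
eef_pos: [0.6095, -0.0249, 0.0406]
ee_rot: [0.295, 3.128, -0.0]
contact_force: [-1.0, 0.8, -0.7]
opening: 0.006
gripper_force: 0.6
```

jog_arm(deltas=[[-0.007,0,0,0,0,0],[-0.014,0,0,0,0,0],[-0.021,0,0,0,0,0],[-0.028,0,0,0,0,0],[-0.035,0,0,0,0,0]])

```text
clock: 25.1
eef_pos: [0.618, -0.0266, 0.0406]
ee_rot: [0.295, 3.128, -0.0]
contact_force: [-0.0, -0.5, 0.9]
opening: 0.008
gripper_force: 0.5
```

jog_arm(deltas=[[-0.007,0,0,0,0,0],[-0.014,0,0,0,0,0],[-0.021,0,0,0,0,0],[-0.028,0,0,0,0,0],[-0.035,0,0,0,0,0]])

```text
clock: 25.6
eef_pos: [0.6266, -0.0282, 0.0406]
ee_rot: [0.295, 3.128, -0.0]
contact_force: [-0.7, 0.1, 0.1]
opening: 0.002
gripper_force: 0.4
```

```bash
python3 - <<'E'
from look import *
can(t[0]+.0365)
E
```

```text
25.6 tcp lane [-0.0196 -0.0008] 0.04060076355122233 [-0.6915  0.1229  0.1481] 0.17136698875116269
scene 15 (array([ 0.0161, -0.0011]), np.float64(0.027496320484341325)) [-0.0101 -0.027 ] [0.0433 0.0262]
top 0
```

jog_arm(deltas=[[-0.007,0,0,0,0,0],[-0.014,0,0,0,0,0],[-0.021,0,0,0,0,0],[-0.028,0,0,0,0,0],[-0.035,0,0,0,0,0]])

```text
clock: 26.2
eef_pos: [0.6353, -0.0299, 0.0406]
ee_rot: [0.295, 3.127, -0.0]
contact_force: [0.8, 0.2, -0.2]
opening: 0.004
gripper_force: 0.1
```

jog_arm(deltas=[[-0.007,0,0,0,0,0],[-0.014,0,0,0,0,0],[-0.021,0,0,0,0,0],[-0.028,0,0,0,0,0],[-0.035,0,0,0,0,0]])

```text
clock: 26.7
eef_pos: [0.6436, -0.0314, 0.0406]
ee_rot: [-0.295, -3.127, -0.0]
contact_force: [-0.8, -0.0, 1.1]
opening: 0.004
gripper_force: 0.6
```

jog_arm(deltas=[[-0.007,0,0,0,0,0],[-0.014,0,0,0,0,0],[-0.021,0,0,0,0,0],[-0.028,0,0,0,0,0],[-0.035,0,0,0,0,0]])

```text
clock: 27.2
eef_pos: [0.6524, -0.0331, 0.0406]
ee_rot: [0.295, 3.128, 0.0]
contact_force: [0.3, 0.3, 0.5]
opening: 0.007
gripper_force: 0.5
```

jog_arm(deltas=[[-0.007,0,0,0,0,0],[-0.014,0,0,0,0,0],[-0.021,0,0,0,0,0],[-0.028,0,0,0,0,0],[-0.035,0,0,0,0,0]])

```text
clock: 27.7
eef_pos: [0.661, -0.0348, 0.0406]
ee_rot: [-0.295, -3.128, 0.0]
contact_force: [-0.3, 0.0, 0.5]
opening: 0.009
gripper_force: 0.3
```

jog_arm(deltas=[[-0.007,0,0,0,0,0],[-0.014,0,0,0,0,0],[-0.021,0,0,0,0,0],[-0.028,0,0,0,0,0],[-0.032,0,0,0,0,0]])

```text
clock: 28.2
eef_pos: [0.6689, -0.0362, 0.0406]
ee_rot: [0.295, 3.128, -0.0]
contact_force: [-0.5, -0.0, 1.1]
opening: 0.005
gripper_force: 0.3
```

```bash
python3 - <<'E'
from look import *
can(t[0]+.0365)
E
```

```text
28.2 tcp lane [ 0.0234 -0.001 ] 0.040605439660312256 [-0.5238 -0.0276  1.0921] 0.4711044339278519
scene 21 (array([ 0.0602, -0.0005]), np.float64(0.02695474580088668)) [ 0.0315 -0.0254] [0.0869 0.0265]
top 0
```

Can at lane (60, 0). Back off slightly and lift out so the leaves close.

jog_arm(deltas=[[0.01,0,0,0,0,0],[0.015,0,-0.04,0,0,0],[0.015,0,-0.14,0,0,0],[0.015,0,-0.26,0,0,0],[0.015,0,-0.4,0,0,0]])

```text
clock: 28.8
eef_pos: [0.6642, -0.0353, 0.1415]
ee_rot: [-0.294, -3.126, -0.0]
contact_force: [0.0, -0.3, 0.3]
opening: 0.005
gripper_force: 0.0
```

jog_arm(deltas=[[0.05,-0.12,0,0,0,0],[0.12,-0.3,0,0,0,0],[0.2,-0.48,0,0,0,0],[0.28,-0.66,0,0,0,0],[0.3,-0.8,0,0,0,0]])

```text
clock: 29.3
eef_pos: [0.5516, -0.2196, 0.1417]
ee_rot: [-0.296, -3.128, 0.001]
contact_force: [0.1, 0.5, 0.5]
opening: 0.007
gripper_force: 0.0
```

jog_arm(deltas=[[0,0,0,0,0,0],[0,0,0,0,0,0]])

```text
clock: 29.5
eef_pos: [0.5538, -0.2187, 0.1414]
ee_rot: [0.298, 3.126, -0.0]
contact_force: [-0.5, -0.1, 0.3]
opening: 0.005
gripper_force: 0.0
```

```bash
python3 - <<'E'
from look import *
can(.06)
for n in('scene','top'):
    c=eyes.camera(n); P=pts(c); H,S,V=cv2.split(cv2.cvtColor(c['frame'],cv2.COLOR_BGR2HSV)); L=(P[...,:2]-O)@M
    m=(abs(H.astype(int)-110)<12)&(S>110)&(abs(L[...,0])<.06)&(abs(L[...,1])<.06); q=L[m]; print(n,'blue',len(q),np.percentile(q,[5,50,95],axis=0).tolist() if len(q) else '')
    k=(V<80)&(P[...,2]>.066)&(P[...,2]<.09)&(abs(L[...,0]+.055)<.02)&(abs(L[...,1]+.163)<.02); print('knob',k.sum(),L[k].mean(0) if k.any() else '')
print(delta(lane(-.055,-.203,.082,O,yaw),yaw))
E
```

```text
29.5 tcp lane [-0.0565 -0.2013] 0.14142236733138627 [-0.4816 -0.0501  0.2822] 0.5070479851907744
scene 44 (array([0.0598, 0.0006]), np.float64(0.027467744880648168)) [ 0.0295 -0.0313] [0.0878 0.0327]
top 54 (array([0.0601, 0.0012]), np.float64(0.027216157297104877)) [ 0.0323 -0.026 ] [0.0878 0.029 ]
scene blue 76 [[-0.024542148209511335, -0.03725215223620555], [-0.019884232741728944, 0.003462495072724323], [-0.014867478390743977, 0.03659104430810513]]
knob 27 [-0.0552 -0.1646]
top blue 80 [[-0.022047461117558634, -0.03526720379995723], [-0.01958423085060524, -0.00195905033428448], [-0.014066388219496866, 0.03837346478922503]]
knob 0 
[-0.005, -0.015, 0.235, 0.0, 0.0, -0.002]
```

Can at (60, 1), and both leaves lie at x≈−20, shut. Now the gate: lower beside the knob (at −55, −164) and push +y.

jog_arm(deltas=[[-0.005,-0.01,0.06,0,0,0],[-0.005,-0.01,0.15,0,0,0],[-0.005,-0.01,0.22,0,0,0],[-0.005,-0.01,0.235,0,0,0],[-0.005,-0.01,0.235,0,0,0]])

```text
clock: 30.2
eef_pos: [0.5547, -0.2195, 0.0813]
ee_rot: [-0.292, -3.127, -0.001]
contact_force: [1.0, 0.1, 0.3]
opening: 0.006
gripper_force: 0.0
```

jog_arm(deltas=[[0,0.015,0,0,0,0],[0,0.03,0,0,0,0],[0,0.045,0,0,0,0],[0,0.06,0,0,0,0],[0,0.08,0,0,0,0]])

```text
clock: 30.7
eef_pos: [0.5586, -0.2008, 0.0822]
ee_rot: [0.295, 3.127, -0.0]
contact_force: [-0.3, 0.1, -0.8]
opening: 0.005
gripper_force: 0.0
```

jog_arm(deltas=[[0,0.02,0,0,0,0],[0,0.04,0,0,0,0],[0,0.06,0,0,0,0],[0,0.08,0,0,0,0],[0,0.1,0,0,0,0]])

```text
clock: 31.2
eef_pos: [0.5632, -0.1765, 0.082]
ee_rot: [0.295, 3.128, -0.001]
contact_force: [-1.7, -3.6, 1.9]
opening: 0.006
gripper_force: 2.0
```

```bash
cat > knob.py <<'E'
from look import *
for n in('scene','top'):
    c=eyes.camera(n); P=pts(c); V=c['frame'].max(2); L=(P[...,:2]-O)@M; H,S,_=cv2.split(cv2.cvtColor(c['frame'],cv2.COLOR_BGR2HSV))
    k=(V<70)&(P[...,2]>.06)&(P[...,2]<.09)&(abs(L[...,0]+.055)<.02)&(abs(L[...,1]-t[1]-.0255)<.014); print(n,'knob',k.sum(),L[k].mean(0) if k.any() else '')
    g=(abs(H.astype(int)-24)<8)&(S>100)&(abs(L[...,0]+.055)<.015)&(P[...,2]>.03)&(P[...,2]<.06); q=L[g][:,1]; print('plate y',g.sum(),np.percentile(q,[3,97]) if g.any() else '')
    r=((H<8)|(H>172))&(S>140)&(abs(L[...,0]+.055)<.03)&(abs(L[...,1]-.06)<.03); print('red',r.sum(),P[r].max(0)[2] if r.any() else '', L[r].mean(0) if r.any() else '', P[r].mean(0)[2] if r.any() else '')
E
python3 knob.py
```

```text
31.2 tcp lane [-0.055  -0.1582] 0.08201784946266441 [-1.7257 -3.6416  1.9349] 0.5202350458311185
scene knob 4 [-0.0601 -0.1442]
plate y 62 [-0.143   0.0591]
red 12 0.06968353126491089 [-0.0536  0.061 ] 0.06694524358065375
top knob 0 
plate y 8 [-0.1007  0.0491]
red 21 0.07335168655113788 [-0.053   0.0625] 0.06897235972814013
```

Pushing with ~4 N as expected. Continue.

jog_arm(deltas=[[0,0.02,0,0,0,0],[0,0.04,0,0,0,0],[0,0.06,0,0,0,0],[0,0.08,0,0,0,0],[0,0.1,0,0,0,0]])

```text
clock: 31.8
eef_pos: [0.568, -0.1515, 0.0819]
ee_rot: [0.295, 3.127, -0.0]
contact_force: [-1.2, -4.2, 2.4]
opening: 0.004
gripper_force: 2.4
```

jog_arm(deltas=[[0,0.02,0,0,0,0],[0,0.04,0,0,0,0],[0,0.06,0,0,0,0],[0,0.08,0,0,0,0],[0,0.1,0,0,0,0]])

```text
clock: 32.3
eef_pos: [0.5725, -0.1269, 0.0819]
ee_rot: [-0.295, -3.128, 0.0]
contact_force: [-0.9, -3.8, 3.2]
opening: 0.001
gripper_force: 2.5
```

jog_arm(deltas=[[0,0.02,0,0,0,0],[0,0.04,0,0,0,0],[0,0.06,0,0,0,0],[0,0.08,0,0,0,0],[0,0.1,0,0,0,0]])

```text
clock: 32.8
eef_pos: [0.5771, -0.1023, 0.0818]
ee_rot: [-0.295, -3.127, -0.0]
contact_force: [-2.0, -3.9, 3.8]
opening: 0.005
gripper_force: 2.7
```

jog_arm(deltas=[[0,0.015,0,0,0,0],[0,0.03,0,0,0,0],[0,0.045,0,0,0,0],[0,0.06,0,0,0,0],[0,0.07,0,0,0,0]])

```text
clock: 33.3
eef_pos: [0.5814, -0.0845, 0.083]
ee_rot: [0.295, 3.126, 0.002]
contact_force: [-1.8, -0.0, 14.1]
opening: 0.006
gripper_force: 7.4
```

```bash
python3 knob.py
```

```text
33.3 tcp lane [-0.0538 -0.0644] 0.08296932677468588 [-1.8442 -0.0415 14.0532] 0.5175629163923675
scene knob 0 
plate y 58 [-0.0524  0.0579]
red 13 0.07326477489808358 [-0.0538  0.0602] 0.06685411124192904
top knob 0 
plate y 14 [-0.0316  0.049 ]
red 24 0.07437911526694219 [-0.0533  0.0615] 0.07041779953757347
```

jog_arm(deltas=[[0,0,0,0,0,0],[0,0,0,0,0,0]])

```text
clock: 33.6
eef_pos: [0.5815, -0.0842, 0.0832]
ee_rot: [0.294, 3.125, 0.003]
contact_force: [-1.2, 1.5, 10.5]
opening: 0.005
gripper_force: 5.5
```

```bash
python3 - <<'E'
from knob import *
a=c=eyes.camera('scene')['frame'][165:235,235:315];b=eyes.camera('top')['frame'][165:235,220:320]
cv2.imwrite('pics/gate.png',np.hstack([cv2.resize(a,(480,420),interpolation=cv2.INTER_CUBIC),cv2.resize(b,(320,420),interpolation=cv2.INTER_CUBIC)]))
E
```

```text
33.6 tcp lane [-0.0538 -0.0641] 0.08317487915165125 [-1.1685  1.4851 10.537 ] 0.4522038749306424
scene knob 0 
plate y 58 [-0.0532  0.0604]
red 13 0.07069937997598963 [-0.0535  0.0606] 0.06652669875266991
top knob 0 
plate y 15 [-0.0315  0.049 ]
red 24 0.07630765149473695 [-0.0535  0.0615] 0.07105240804822749
```

View pics/gate.png

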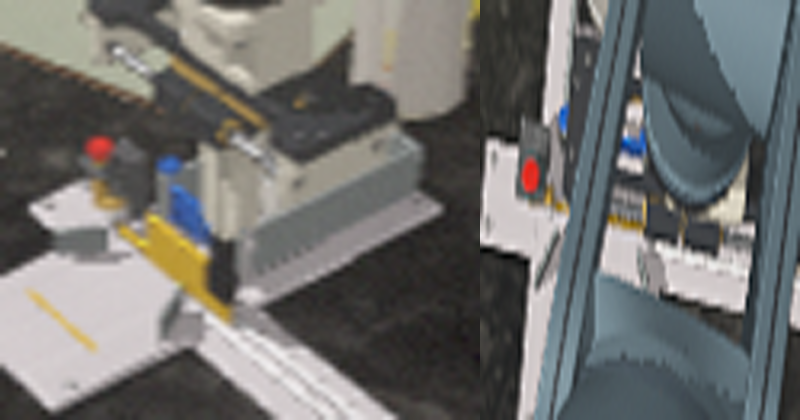

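The scene crop shows the fingers at (225,200), seemingly behind or above the black knob (218,265) rather than in front of it. I'll check with depth where the fingers are relative to the knob.

```bash
python3 - <<'E'
from look import *
c=eyes.camera('scene'); P=pts(c); L=(P[...,:2]-O)@M
A=Rm(c['orientation']).T
for z in(.058,.083,.12):
    p=cv2.projectPoints(lane(t[0],t[1],z,O,yaw).reshape(1,1,3),cv2.Rodrigues(A)[0],-A@np.array(c['origin']),K(c),np.array(c['dist_coeffs']))[0].ravel(); print('proj TCP at z',z,p,'crop',(p-[235,165])*6)
for u in(268,270,272,274,276):
  for v in range(188,218,3):
    print((u,v),np.r_[L[v,u],P[v,u,2]].round(3),c['frame'][v,u],end=' ')
  print()
E
```

```text
33.8 tcp lane [-0.0538 -0.0641] 0.08314570763894237 [-1.0047  1.3241 10.9212] 0.42394942364687566
proj TCP at z 0.058 [272.4785 207.9915] crop [224.8709 257.9488]
proj TCP at z 0.083 [272.6295 202.3232] crop [225.7771 223.9389]
proj TCP at z 0.12 [272.8597 193.6861] crop [227.1582 172.1166]
(268, 188) [-0.088 -0.079  0.167] [78 79 85] (268, 191) [-0.063 -0.049  0.127] [151 162 164] (268, 194) [-0.686 -0.807  0.847] [131 137 139] (268, 197) [0.007 0.035 0.018] [134 138 139] (268, 200) [-0.017  0.005  0.033] [160 123 108] (268, 203) [-0.019  0.003  0.022] [146  93  72] (268, 206) [-0.02   0.001  0.009] [183 193 204] (268, 209) [-0.056 -0.043  0.041] [ 53 139 170] (268, 212) [-0.054 -0.041  0.025] [ 57 140 171] (268, 215) [-0.053 -0.04   0.01 ] [132 169 188] 
(270, 188) [-0.091 -0.094  0.177] [70 70 70] (270, 191) [-0.062 -0.058  0.131] [166 182 186] (270, 194) [-0.062 -0.059  0.12 ] [168 182 187] (270, 197) [-0.066 -0.064  0.111] [167 181 187] (270, 200) [-0.062 -0.06   0.094] [163 176 182] (270, 203) [-0.063 -0.062  0.083] [153 154 158] (270, 206) [-0.063 -0.062  0.07 ] [72 71 72] (27
[... 862 characters left out ...]
  -0.078  0.092] [147 159 164] (274, 206) [-0.025 -0.038  0.036] [101 102  99] (274, 209) [-0.023 -0.036  0.02 ] [102 103 104] (274, 212) [-0.024 -0.039  0.008] [82 83 86] (274, 215) [-0.034 -0.05   0.006] [104 102 109] 
(276, 188) [-0.081 -0.111  0.182] [135 137 139] (276, 191) [-0.057 -0.084  0.144] [130 140 144] (276, 194) [-0.056 -0.083  0.131] [139 149 154] (276, 197) [-0.055 -0.083  0.118] [137 149 156] (276, 200) [-0.052 -0.08   0.102] [136 148 154] (276, 203) [-0.018 -0.04   0.048] [137 140 142] (276, 206) [-0.02  -0.043  0.037] [144 144 148] (276, 209) [-0.017 -0.041  0.02 ] [125 127 129] (276, 212) [-0.018 -0.042  0.007] [147 147 151] (276, 215) [-0.027 -0.053  0.005] [181 181 188]
```

The closed fingertips end at z≈0.082, i.e. at TCP height. They slid up onto the knob (now at y≈−52), and that also explains the misses over the can's rim. Lift, back off, go about 22 mm lower and push again.

jog_arm(deltas=[[0,0,-0.03,0,0,0],[0,0,-0.05,0,0,0],[0,-0.06,-0.05,0,0,0],[0,-0.14,-0.05,0,0,0],[0,-0.14,-0.05,0,0,0]])

```text
clock: 34.35
eef_pos: [0.5734, -0.1225, 0.094]
ee_rot: [-0.298, -3.127, 0.001]
contact_force: [0.0, 0.4, -0.0]
opening: 0.002
gripper_force: 0.0
```

jog_arm(deltas=[[0,0,0.04,0,0,0],[0,0,0.08,0,0,0],[0,0,0.11,0,0,0],[0,0,0.135,0,0,0],[0,0,0.135,0,0,0]])

```text
clock: 34.85
eef_pos: [0.573, -0.1192, 0.0591]
ee_rot: [-0.294, -3.125, -0.001]
contact_force: [-0.7, 0.0, -0.4]
opening: 0.006
gripper_force: 0.0
```

```bash
python3 - <<'E'
from look import *
c=eyes.camera('scene'); P=pts(c); L=(P[...,:2]-O)@M; V=c['frame'].max(2); sp=np.ptp(c['frame'].astype(int),axis=2)
k=(V<75)&(P[...,2]>.052)&(P[...,2]<.09)&(abs(L[...,0]+.055)<.015)&(L[...,1]>-.08)&(L[...,1]<-.01); print('knob',k.sum(),L[k].mean(0),P[k][:,2].max())
f=(sp<30)&(V>110)&(P[...,2]>.045)&(P[...,2]<.12)&(abs(L[...,0]-t[0])<.02)&(abs(L[...,1]-t[1])<.03); q=np.c_[L[f],P[f][:,2]]; print('finger',len(q),q.min(0),q.max(0))
E
```

```text
34.85 tcp lane [-0.0557 -0.1   ] 0.05908074496596727 [-0.7136  0.0131 -0.3761] 0.5394684031756423
knob 25 [-0.0551 -0.0613] 0.08015861929585255
finger 120 [-0.0677 -0.1203  0.0561] [-0.0465 -0.0862  0.1198]
```

Clear; tips at 0.056, knob at about y −58 (28 mm left). Push on through the catch.

jog_arm(deltas=[[0,0.02,0,0,0,0],[0,0.04,0,0,0,0],[0,0.055,0,0,0,0],[0,0.067,0,0,0,0],[0,0.08,0,0,0,0]])

```text
clock: 35.4
eef_pos: [0.5778, -0.0999, 0.0608]
ee_rot: [0.294, 3.127, -0.0]
contact_force: [-0.1, -0.1, -0.3]
opening: 0.006
gripper_force: 0.0
```

jog_arm(deltas=[[0,0.013,0,0,0,0],[0,0.026,0,0,0,0],[0,0.039,0,0,0,0],[0,0.052,0,0,0,0],[0,0.06,0,0,0,0]])

```text
clock: 35.9
eef_pos: [0.58, -0.0879, 0.0609]
ee_rot: [-0.294, -3.127, 0.006]
contact_force: [-2.7, -9.1, 1.4]
opening: 0.003
gripper_force: 5.0
```

jog_arm(deltas=[[0,0.01,0,0,0,0],[0,0.02,0,0,0,0],[0,0.028,0,0,0,0],[0,0.028,0,0,0,0]])

```text
clock: 36.3
eef_pos: [0.5815, -0.0796, 0.0608]
ee_rot: [-0.295, -3.128, 0.003]
contact_force: [-2.3, -4.2, 1.5]
opening: 0.008
gripper_force: 2.5
```

```bash
python3 knob.py
```

```text
36.3 tcp lane [-0.0545 -0.0595] 0.060786802403157356 [-2.336  -4.2211  1.4921] 0.74477390902853
scene knob 0 
plate y 54 [-0.0317  0.0603]
red 10 0.07860649574231993 [-0.0557  0.0593] 0.0741556004515516
top knob 0 
plate y 15 [-0.0224  0.0487]
red 26 0.08265818444571926 [-0.0526  0.062 ] 0.0756221777551567
```

The catch knob has risen about 6 mm, so the tooth is under it. Continue to the stop.

jog_arm(deltas=[[0,0.006,0,0,0,0],[0,0.012,0,0,0,0],[0,0.018,0,0,0,0],[0,0.018,0,0,0,0]])

```text
clock: 36.8
eef_pos: [0.5827, -0.0741, 0.0606]
ee_rot: [0.294, 3.128, -0.0]
contact_force: [-1.1, -2.5, 0.3]
opening: 0.003
gripper_force: 1.3
```

jog_arm(deltas=[[0,0.004,0,0,0,0],[0,0.008,0,0,0,0],[0,0.012,0,0,0,0],[0,0.012,0,0,0,0]])

```text
clock: 37.2
eef_pos: [0.583, -0.072, 0.0607]
ee_rot: [-0.294, -3.128, 0.002]
contact_force: [-2.0, -6.1, 1.3]
opening: 0.006
gripper_force: 3.1
```

```bash
python3 knob.py
```

```text
37.2 tcp lane [-0.0545 -0.0518] 0.06065323532066039 [-2.0036 -6.0895  1.3319] 0.5145970626117248
scene knob 2 [-0.0609 -0.031 ]
plate y 54 [-0.023   0.0605]
red 13 0.07047061060606064 [-0.0534  0.0607] 0.06638026850237164
top knob 0 
plate y 7 [-0.0116  0.0405]
red 24 0.075754066166271 [-0.0531  0.0616] 0.06953770830755239
```

The catch has dropped (red back at 0.070). One more small push to seat it at the stop, then back off and rise.

jog_arm(deltas=[[0,0.006,0,0,0,0],[0,0.01,0,0,0,0],[0,0.01,0,0,0,0]])

```text
clock: 37.6
eef_pos: [0.5831, -0.0717, 0.0608]
ee_rot: [-0.294, -3.127, 0.007]
contact_force: [-5.1, -14.0, 1.7]
opening: 0.002
gripper_force: 7.0
```

jog_arm(deltas=[[0,-0.03,0,0,0,0],[0,-0.1,0,0,0,0],[0,-0.14,-0.1,0,0,0],[0,-0.14,-0.3,0,0,0],[0,-0.14,-0.5,0,0,0]])

```text
clock: 38.1
eef_pos: [0.5763, -0.1025, 0.1858]
ee_rot: [-0.295, -3.125, -0.004]
contact_force: [0.8, -1.1, 0.6]
opening: 0.008
gripper_force: 0.0
```

jog_arm(deltas=[[0.1,-0.18,0,0,0,0],[0.2,-0.36,0,0,0,0],[0.3,-0.54,0,0,0,0],[0.4,-0.7,0,0,0,0],[0.4,-0.7,0,0,0,0]])

```text
clock: 38.6
eef_pos: [0.4433, -0.2598, 0.1856]
ee_rot: [-0.303, -3.127, 0.001]
contact_force: [-0.4, 0.1, -0.3]
opening: 0.008
gripper_force: 0.0
```

```bash
python3 - <<'E'
from look import *
can(.06)
for n in('scene','top'):
    c=eyes.camera(n); P=pts(c); L=(P[...,:2]-O)@M; H,S,V=cv2.split(cv2.cvtColor(c['frame'],cv2.COLOR_BGR2HSV)); Z=P[...,2]
    k=(V<75)&(Z>.07)&(Z<.09)&(abs(L[...,0]+.055)<.015)&(abs(L[...,1]+.035)<.025); print(n,'knob',k.sum(),L[k].mean(0) if k.any() else '')
    r=((H<8)|(H>172))&(S>140)&(abs(L[...,0]+.055)<.03)&(abs(L[...,1]-.06)<.03); print('red',r.sum(),Z[r].mean() if r.any() else '')
    b=(abs(H.astype(int)-110)<12)&(S>110)&(abs(L[...,0])<.06)&(abs(L[...,1])<.06); q=L[b]; print('blue',len(q),np.percentile(q,[5,50,95],axis=0)[:,0] if len(q) else '')
    for nm,(x,y) in dict(turq=(.5765,.2258)).items(): 
        m=(abs(H.astype(int)-88)<10)&(S>100)&(np.hypot(P[...,0]-x,P[...,1]-y)<.06); print(nm,P[m].mean(0))
E
```

```text
38.6 tcp lane [-0.1577 -0.2619] 0.18560734442697827 [-0.4059  0.0991 -0.3001] 0.7109105025694066
scene 0   
top 51 (array([0.0602, 0.0013]), np.float64(0.027196009657081188)) [ 0.0328 -0.026 ] [0.0878 0.0294]
scene knob 13 [-0.0542 -0.033 ]
red 12 0.06656948721842235
blue 55 [-0.0237 -0.0193 -0.0127]
turq [0.5717 0.2234 0.0146]
top knob 28 [-0.0548 -0.0284]
red 20 0.07067269402595401
blue 80 [-0.0234 -0.0195 -0.0135]
turq [0.5739 0.2256 0.0082]
```

The gate is at its stop (14 N with no motion, knob at about −30), the catch is down, the leaves are shut and the can is at (60, 1). Handing in.

```bash
python3 -c "
from bench import env
print(env.sign_off())"
```

```text
the job is handed in; nothing more can be done
None
```

The can stands inside the chamber behind both closed blue leaves, the yellow gate is shut with its catch down, nothing else appears to have moved, and the job was handed in at about 39 s (no verdict shown).

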